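Draw a finial to gauge height and hold it

ROBOT

A 6-joint arm with a two-finger parallel gripper is mounted at the origin on the work surface. World frame = base frame: x ahead of the robot, y to its left, z up, the work surface at z = 0. Lengths are in m, angles in rad, forces in N, time in s.
With the tool pointing down it reaches from about 0.4 to 0.825 m from the base axis. Payload 7 kg.
Tool frame: the origin (TCP) lies at the very end of the fingers, on their centre line; the grasp point (between the pads) lies 19 mm behind it; z points along the fingers, x is the direction in which the jaws open and shut, and the axes are right-handed (so a half turn about z gives the same grasp; the last joint's range is limited). The gripper opens to 88 mm and grips with 3 to 60 N. Pads are 19 mm wide; open, the fingers measure 130 mm over their backs; the gripper's body (78 mm by 193 mm) begins 47 mm behind the grasp point.
Start: joints at [1.458, 0.359, 0.012, 0, -1.224, -0.288], TCP at [0.263, 0.621, 0.227] pointing down, gripper open.
Joint ranges: [-3.07, 3.07], [-1.43, 2.12], [-1.02, 1.25], [-3.03, 1.67], [-3.05, -0], [-3.03, 3.03]. Speed limits (rad/s): [2.39, 2.39, 3.01, 3.14, 3.14, 3.14].

INTERFACE

Orientations are given as [roll, pitch, yaw] about the fixed x, y, z axes, in that order (R = Rz(yaw) Ry(pitch) Rx(roll)).
In Python, from station import telemetry, grab_frame, arm, regions_of, pinpoint gives the robot as it stands. The module is installed in compiled form; this text tells all that it offers.
- The arm moves only by the shell command python3 -m inch 'ROWS' [FORCE]. ROWS is text: rows parted by semicolons, each of 7 numbers parted by spaces: the opening, from 0 (shut) to 1 (fully open), then the shift along the world's x, y, z in cm, then the turn, a rotation vector about the world's x, y, z in degrees. A call has 1 to 12 rows; each row is the pose to reach, as a shift and turn from the pose measured when the call began; what a row does not reach only later rows make up. A row lasts 1/8 s, in which the tool goes at most 62.5 mm and 10.7 degrees, less where a joint would pass 70% of its speed; a pose out of reach is approached as far as the arm can. A call with a gripper value outside its range is refused whole. The fingers move at their own pace and stop on an object; FORCE is the grip in N (left out, the last holds). Time passes only in rows, so rows that repeat a pose let the fingers close. It gives the time, the measured TCP pose, the force and the opening at its end, in the units of the state.
- telemetry.get_state(): the state, without advancing time (a new reading comes with each control period).
- grab_frame(name): name is "side" or "top" or "wrist"; returns a dict with "pixels" (420x560x3 uint8, red, green, blue), "fx", "fy", "cx", "cy" (pixels), "R" (3x3) and "t" (3): a world point X has camera coordinates R X + t. Camera axes: x right, y down, z forward; pixel columns grow to the right and rows downward; lengths in m; the calibration is good to about 2 mm. A picture is of the moment at which its call begins. There is no depth.
- arm.job_done(): hands the job in, once; it reports no verdict.
Trained networks look in the newest picture that a camera, given by its name, has taken for a name from the list of things; names that differ only in an ending like _2 or _b are one class to them, and where a whole thing is asked for, a point or a joint stands for the part that bears it (a point fixed in the world has none). Each returns a list of dicts, best first, with "p" (0 to 1); they miss things now and then, are a little off and sometimes report something else, mostly with a low value. They report only what shows in the picture. A call takes as long as a camera call. They do not tell look-alikes from the thing itself.
- regions_of(camera, name): "pixels" (420x560 bool, what is visible of it) and "bbox" ([left, top, right, bottom] in pixels, round what is visible of it).
- pinpoint(camera, name): "location" ([column, row] in pixels: a listed point, or the origin of a listed thing).
The state is a dict: "t": time; "q": joint angles; "qd": joint speeds; "joint_efforts": joint torques, N m; "eef_pos": TCP position; "ee_rot": TCP orientation; "force": force on the tool from outside, world axes, zero at the start; "moment": the same for the moment, N m; "width": finger opening in m.
Only numpy, scipy, OpenCV 4.12 (cv2) and the standard library are available. Lean on these libraries where they do the work, as an engineer would, in place of code of your own. Each camera call takes 0.05 s, during which the arm holds its last target. There are 200 camera calls.

TASK

Stand the yellow gauge block upright on the narrow rail of the sloping jig and let go of it; after that, grip the wooden finial by its neck and draw it straight out along its sloping bore, without forcing it sideways, until the underside of its shoulder is level with the top of the gauge block, its tenon still partly in the bore. Finish there still holding the finial steady (so that glue can be brushed on the bared tenon), clear of the gauge block, which must still be standing on the rail; leave everything else on the bench alone.

Things in the scene. Friction and masses are not known exactly. Their poses are not given: they have to be found in the camera images.
- socket: Dark wooden block 70 x 70 x 100 mm on the fixed jig, leaning 0.26 rad (15 degrees) from vertical, roughly towards the robot, with a round blind bore 22 mm wide, 96 mm deep. Origin: centre of the bore's mouth, 130 mm above the bench. z points out along the bore (0.26 rad off vertical), y is level and points to the rail, x points up the slope.
- jig: The fixed jig's plywood base board, 170 x 270 mm, 12 mm thick, that carries the sloping bed, socket block and rail; it stands in another place and yaw each time. Origin: centre of its underside; x level, opposite to the side the block leans to; y towards the rail.
- rail_top (a point): Centre of the top edge of the narrow rail, an upright pale board on the same jig, 18 mm thick (along the socket's y), 70 mm long (along the socket's x, sloping 0.26 rad). It lies 100 mm from the bore's axis along the socket's +y; its top is in the plane of the bore's mouth. Axes as the socket's.
- gauge_centre (a point): Centre (22.5 mm above the foot) of the yellow gauge block: loose, 30 x 30 mm, 45 mm tall, 100 g, black dots on its sides; starts upright on the bench in either of two gauges' places. z along its height, x and y square to its sides. Set flat and centred on the sloping rail it stays by friction, its top 45 mm above the plane of the bore's mouth.
- shoulder (a point): The loose turned wooden finial, at the centre of its shoulder's underside; z along it, up. At the start it is seated: the shoulder, a brass disc 36 mm wide, 6 mm thick, rests on the socket block, this point at the bore's mouth. Below it a pale tenon 20 mm wide, 88 mm long is in the bore (1 mm play all round). 100 to 210 g; slides back down if let go.
- finial_grip (a point): The point of the finial to grip: middle of its neck, a cylinder 26 mm across, on the axis 34 mm above the shoulder's underside; the neck starts 6 mm above that underside, and the finial's rounded top is at 68 mm. z along the finial, up.
- finial: The whole finial; origin and axes as shoulder.
- gauge_yellow: The yellow gauge block; origin at the centre of its foot, z along its height.
- gauge_blue: A blue gauge block, 30 x 30 x 70 mm, not wanted: leave alone. Origin at its foot.
- stain_tin: Tin 74 mm across, 90 mm tall, yellow label; leave alone.
- wax_jar: Amber jar 60 mm across, 70 mm tall; leave alone.
- brush: Paint brush lying on the bench; leave alone.
- screwdriver: Screwdriver lying on the bench; leave alone.
- sanding_block: Cork sanding block 90 x 55 x 30 mm; leave alone.
There are look-alikes about, which are no part of the job. What is shaped like the finial but blue is not meant. Several things have the shape of the gauge_yellow; the one meant has the colours described above.

How it is judged:
On the way:
1. the yellow gauge stands by itself on the rail, the finial still seated (x of gauge_centre in the frame of socket between -0.025 and 0.025 m and y of gauge_centre in the frame of socket between 0.089 and 0.111 m and z of gauge_centre in the frame of socket between 0.019 and 0.027 m and angle between the z axis of gauge_centre and the z axis of socket, either way round below 0.1 rad and contact force between the fingers and gauge_yellow below 0.05 N and linear speed of gauge_yellow below 0.01 m/s and z of shoulder in the frame of socket below 0.01 m), for 0.3 s.
At the end, for the whole second after the job is handed in: Finial gripped and still, shoulder 45 mm out of the bore within 7 mm, on its axis within 5 mm and 0.06 rad, under 15 N on the bore, clear of the gauge; yellow gauge let go on the rail, within 11 mm across, 25 mm along, 4 mm in height and 0.1 rad (z of shoulder in the frame of socket between 0.038 and 0.052 m and x of shoulder in the frame of socket between -0.005 and 0.005 m and y of shoulder in the frame of socket between -0.005 and 0.005 m and angle between the z axis of shoulder and the z axis of socket, either way round below 0.06 rad and contact force between the fingers and finial above 1 N and contact force between gauge_yellow and finial below 0.2 N and contact force between socket and finial below 15 N and linear speed of each of finial, gauge_yellow below 0.01 m/s and x of gauge_centre in the frame of socket between -0.025 and 0.025 m and y of gauge_centre in the frame of socket between 0.089 and 0.111 m and z of gauge_centre in the frame of socket between 0.019 and 0.027 m and angle between the z axis of gauge_centre and the z axis of socket, either way round below 0.1 rad and contact force between the fingers and gauge_yellow below 0.05 N); the arm keeps its last pose, push and grip.
It fails at once if the finial is forced against its bore (over 40 N) (contact force between socket and finial above 40 N).
It fails at once if the finial is drawn nearly or wholly out of the bore (z of shoulder in the frame of socket above 0.075 m).
It fails at once if one of the other things is moved by more than 20 mm (distance of any of gauge_blue, stain_tin, wax_jar, brush, screwdriver, sanding_block from where it was at the start of the episode above 0.02 m).
It also fails if it takes over 51 s, if anything falls off the work surface, if the arm or the gripper's body presses on something with over 40 N, if the wrist force passes 120 N, or if a joint passes its speed limit or range.

## Working session

There is one attempt and no reset: what is moved stays moved. The work goes in short steps, Python scripts to look and compute and a shell command to move; the robot and the scene stay as the last step left them, time stands still between calls to the robot, and variables do not carry over. Pictures are saved under pics/ and viewed, about 8 in all and at most 12, crops included, and the job is handed in when it is done.

```bash
mkdir -p pics
cat > h.py <<'E'
import numpy as np, cv2
from station import telemetry, grab_frame, arm, regions_of, pinpoint
from scipy.spatial.transform import Rotation as Rn
def save(f,n): cv2.imwrite('pics/'+n,f['pixels'][:,:,::-1])
def proj(f,X):
    c=np.asarray(f['R'])@np.asarray(X)+np.asarray(f['t']); return np.array([f['fx']*c[0]/c[2]+f['cx'],f['fy']*c[1]/c[2]+f['cy']])
def ray(f,p):
    R=np.asarray(f['R']);d=R.T@np.array([(p[0]-f['cx'])/f['fx'],(p[1]-f['cy'])/f['fy'],1]);return -R.T@np.asarray(f['t']),d/np.linalg.norm(d)
def onz(f,p,z):
    o,d=ray(f,p);return o+d*(z-o[2])/d[2]
def tri(L):
    A=np.zeros((3,3));b=np.zeros(3)
    for f,p in L:
        o,d=ray(f,p);M=np.eye(3)-np.outer(d,d);A+=M;b+=M@o
    X=np.linalg.solve(A,b);return X,[np.round(proj(f,X)-p,1) for f,p in L]
E
python3 - <<'E'
from h import *
ims=[]
for c in ['side','top','wrist']:
    f=grab_frame(c);save(f,c+'0.png')
    print(c,'cam at',np.round(-np.asarray(f['R']).T@f['t'],3),f['fx'])
    for n in ['socket','rail_top','gauge_centre','gauge_yellow','shoulder','finial_grip','jig','gauge_blue']:
        print(n,[(np.round(d['location'],1).tolist(),round(d['p'],2)) for d in pinpoint(c,n)])
print(telemetry.get_state())
E
```

```text
side cam at [ 0.41  -1.098  0.953] 497.2205311136664
socket []
rail_top [([275.3, 189.4], 0.94)]
gauge_centre [([261.0, 332.7], 0.86), ([271.0, 361.8], 0.77), ([274.9, 190.2], 0.58), ([236.8, 175.6], 0.41)]
gauge_yellow [([271.5, 365.6], 0.76), ([321.6, 318.5], 0.7), ([263.7, 340.3], 0.58)]
shoulder [([196.9, 195.3], 0.79), ([290.4, 204.9], 0.47), ([287.0, 209.3], 0.3)]
finial_grip [([232.3, 300.3], 0.94), ([189.3, 192.6], 0.53)]
jig [([281.7, 234.7], 0.69)]
gauge_blue [([287.5, 207.9], 0.52)]
top cam at [ 0.387 -0.025  1.291] 466.0681043152825
socket [([268.5, 217.4], 0.59)]
rail_top [([230.9, 231.1], 0.81)]
gauge_centre [([395.0, 257.4], 0.71), ([432.0, 253.4], 0.44)]
gauge_yellow [([425.2, 252.6], 0.52), ([395.8, 260.4], 0.51), ([229.5, 228.8], 0.3)]
shoulder [([162.5, 327.7], 0.91), ([344.6, 292.1], 0.89), ([124.7, 273.9], 0.71), ([228.8, 227.2], 0.52), ([266.9, 220.7], 0.49)]
finial_grip [([263.3, 221.6], 0.73), ([349.1, 285.1], 0.65), ([166.4, 336.8], 0.65)]
jig [([250.4, 224.7], 0.84), ([447.8, 227.3], 0.71)]
gauge_blue [([367.9, 201.2], 0.67), ([450.3, 228.1], 0.41)]
wrist cam at [0.341 0.589 0.385] 335.04096182262634
socket []
rail_top []
gauge_centre []
gauge_yellow []
shoulder []
finial_grip []
jig []
gauge_blue []
{'t': 1.35, 'q': array([ 1.45810873e+00,  3.58588005e-01,  1.18839865e-02,  3.35096677e-05,
       -1.22407355e+00, -2.88120325e-01]), 'qd': array([ 0.00149415,  0.00034635,  0.00025344, -0.00057674,  0.00150409,
       -0.00080189]), 'joint_efforts': array([ 3.09834704e-04, -5.82394052e+01,  2.93295515e+01,  7.00200453e+00,
        1.25863793e-02, -1.32747334e-05]), 'eef_pos': array([0.26336766, 0.6214833 , 0.22656807]), 'ee_rot': array([-3.14156777e+00,  2.69399895e-05, -1.97159286e+00]), 'force': array([-0.0503331 , -0.70332515,  0.78102472]), 'moment': array([-0.00522941,  0.00996849,  0.0021825 ]), 'width': 0.08740057676004531}
```

```bash
cd pics; python3 -c "
import cv2
for n in ['side','top']:
    i=cv2.imread(n+'0.png'); cv2.imwrite(n+'0b.png',cv2.resize(i,(784,588),interpolation=cv2.INTER_CUBIC))"
```

```text
(no output)
```

View pics/side0b.png

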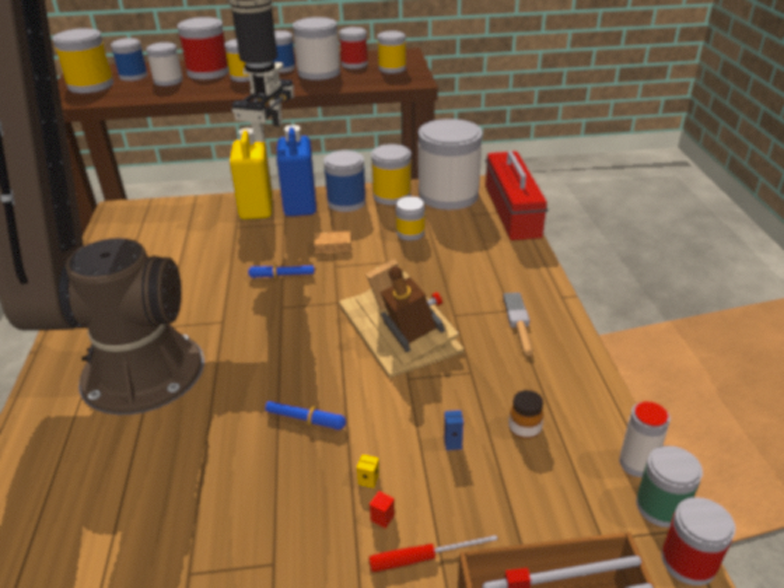

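View pics/top0b.png

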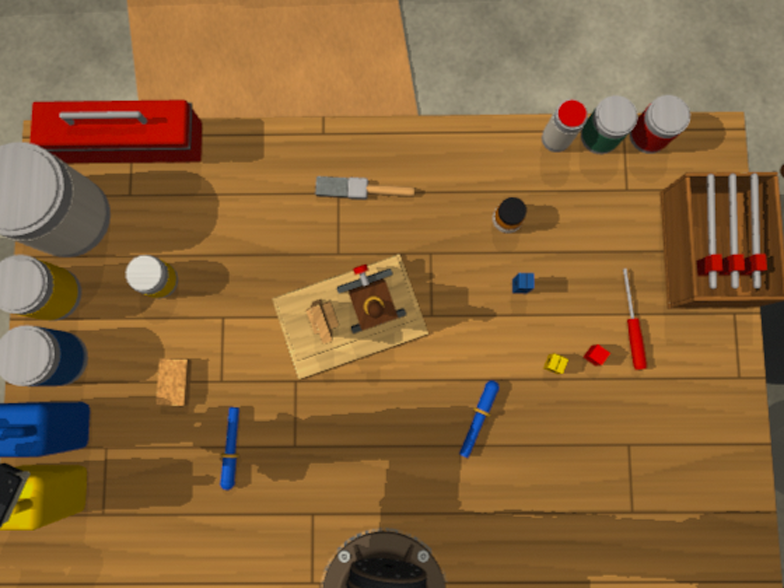

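```bash
python3 - <<'E'
from h import *
fs=grab_frame('side');ft=grab_frame('top')
P=[np.array(p)/1.4 for p in [(402,255),(428,333),(298,378),(273,298)]]
C=[onz(ft,p,.012) for p in P]
print('corners',np.round(C,4),'len',[round(float(np.linalg.norm(C[i]-C[(i+1)%4])),3) for i in range(4)],'centre',np.mean(C,0))
for i in range(4):
    d=C[(i+1)%4]-C[i];print('yaw edge',np.degrees(np.arctan2(d[1],d[0])))
print('rail',tri([(fs,[275.3,189.4]),(ft,[230.9,231.1])]))
print('gauge',tri([(fs,[261,332.7]),(ft,[395,257.4])]))
print('top ray at z',onz(ft,[395,257.4],.0225), onz(fs,[261,332.7],.0225))
# yellow blobs
for f,n,c in((fs,'side',(263,337)),(ft,'top',(397,259))):
    h=cv2.cvtColor(f['pixels'],cv2.COLOR_RGB2HSV);m=cv2.inRange(h,(24,170,90),(34,255,255))
    k,l,s,ce=cv2.connectedComponentsWithStats(m)
    for i in range(1,k):
        if np.hypot(*(ce[i]-c))<15: print(n,s[i],ce[i])
    for nm in ['finial','jig','finial_grip','shoulder','socket']:
        for d in regions_of(n,nm): print(n,nm,d['bbox'],d['p'])
    x,y=(285,210) if n=='side' else (262,222)
    im=f['pixels'][y-55:y+55,x-70:x+70]
    cv2.imwrite(f'pics/c{n}.png',cv2.resize(im[:,:,::-1],None,fx=5,fy=5,interpolation=cv2.INTER_CUBIC))
E
python3 -c "
import cv2
a=cv2.imread('pics/cside.png');b=cv2.imread('pics/ctop.png')
import numpy as np
c=cv2.resize(np.hstack([a,b]),None,fx=.57,fy=.57,interpolation=cv2.INTER_AREA);cv2.imwrite('pics/cc.png',c);print(c.shape)"
```

```text
corners [[ 0.6486 -0.0422  0.012 ]
 [ 0.4922 -0.092   0.012 ]
 [ 0.4059  0.1627  0.012 ]
 [ 0.5637  0.2142  0.012 ]] len [0.164, 0.269, 0.166, 0.27] centre [0.52759605 0.06067195 0.012     ]
yaw edge -162.35020103844525
yaw edge 108.74057443869933
yaw edge 18.086888016472397
yaw edge -71.70033141719837
rail (array([0.50367895, 0.10027945, 0.13866856]), [array([-1.3,  0.2]), array([ 0. , -1.5])])
gauge (array([ 0.43156288, -0.33031539,  0.03021323]), [array([ 2.1, -0.3]), array([0.1, 1.9])])
top ray at z [ 0.4368496  -0.33212199  0.0225    ] [ 0.42671899 -0.32414397  0.0225    ]
side [255 325  15  11 117] [262.2991453  330.07692308]
side finial [188.4, 288.2, 244.9, 308.5] 0.84
side finial [174.7, 190.1, 220.6, 197.4] 0.84
side finial [280.3, 189.9, 293.3, 214.4] 0.81
side jig [242.2, 187.3, 329.0, 269.4] 0.84
side jig [357.8, 207.5, 379.5, 253.8] 0.36
side finial_grip [188.5, 284.8, 247.4, 305.8] 0.63
side finial_grip [274.2, 186.5, 295.5, 215.8] 0.59
side finial_grip [177.7, 185.8, 223.8, 202.5] 0.55
side shoulder [190.2, 287.0, 247.8, 307.6] 0.86
side shoulder [281.3, 189.5, 297.1, 215.0] 0.76
side shoulder [175.9, 191.5, 224.2, 198.6] 0.64
side socket [253.9, 186.7, 325.9, 259.7] 0.88
top [391 253  15  14 133] [398.18796992 259.15789474]
top finial [156.2, 290.6, 171.9, 349.9] 0.84
top finial [325.8, 273.1, 354.9, 324.3] 0.66
top finial [352.5, 142.3, 376.1, 165.3] 0.53
top finial [259.7, 211.5, 274.4, 226.3] 0.43
top jig [196.6, 182.2, 306.1, 268.9] 0.6
top finial_grip [160.2, 293.7, 171.0, 348.8] 0.93
top finial_grip [329.1, 270.8, 359.5, 323.1] 0.92
top finial_grip [258.8, 214.0, 271.7, 228.5] 0.55
top shoulder [158.5, 292.9, 172.3, 350.6] 0.97
top shoulder [329.0, 272.1, 356.9, 326.4] 0.91
top shoulder [260.4, 212.8, 274.9, 225.0] 0.64
top socket [197.6, 185.9, 300.2, 255.4] 0.96
(314, 798, 3)
```

View pics/cc.png

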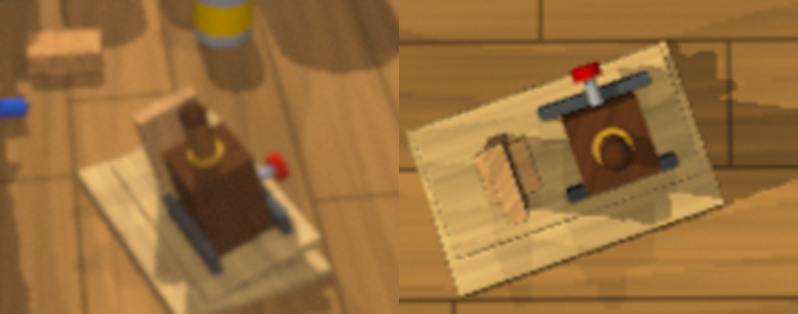

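```bash
python3 -m inch '1 5.7 -4.4 2 0 0 -6;1 11.6 -8 4 0 0 -12;1 17 -12.3 6 0 0 -18;1 22 -17.1 7 0 0 -24;1 26.4 -22.4 7 0 0 -30;1 30.3 -28.1 7 0 0 -36;1 33.5 -34.2 7 0 0 -42;1 36.1 -40.6 7 0 0 -48;1 37.5 -47.4 7 0 0 -54;1 37.7 -54.2 7 0 0 -60;1 37.2 -61 7 0 0 -66;1 35.7 -67.5 7 0 0 -72'; python3 -c "
from h import *
s=telemetry.get_state();print(s['q'],s['force'])"
```

```text
t: 3.45
eef_pos: [0.6265, 0.0235, 0.2963]
ee_rot: [-3.141, -0.0, 3.051]
force: [1.4, 0.9, 0.6]
width: 0.0877
[ 3.48474419e-01  2.45241482e-01  9.94878152e-03  1.55851787e-04
 -1.33566168e+00 -4.38826954e-01] [1.36635583 0.90872506 0.63970001]
```

```bash
python3 -m inch '1 -1 -6 0 0 0 -6;1 -3 -12 0 0 0 -12;1 -6 -18 0 0 0 -18;1 -10 -23.5 -1 0 0 -24;1 -14 -28.5 -2 0 0 -28;1 -17 -32.5 -4 0 0 -32;1 -19.6 -35.3 -5 0 0 -32;1 -19.6 -35.3 -5 0 0 -32;1 -19.6 -35.3 -5 0 0 -32'
python3 - <<'E'
from h import *
f=grab_frame('wrist')
h=cv2.cvtColor(f['pixels'],cv2.COLOR_RGB2HSV);m=cv2.inRange(h,(23,150,60),(35,255,255))
k,l,s,ce=cv2.connectedComponentsWithStats(m);i=1+np.argmax(s[1:,4]);print(s[i],ce[i])
R=np.asarray(f['R']);print('view dir',R[2], -R.T@f['t'])
for n in ['gauge_centre','gauge_yellow']: print(n,[(np.round(d['location'],1).tolist(),round(d['p'],2),np.round(onz(f,d['location'],.0225 if n[6]=='c' else 0),4)) for d in pinpoint('wrist',n)])
save(f,'w1.png')
E
```

```text
t: 4.58
eef_pos: [0.4306, -0.3297, 0.2467]
ee_rot: [-3.142, 0.001, 2.492]
force: [-0.2, 0.2, -0.1]
width: 0.0872
[266 154  31  37 838] [280.81980907 172.13484487]
view dir [ 0.18770522  0.24615365 -0.95088124] [ 0.37870391 -0.3969761   0.40552464]
gauge_centre [([279.2, 169.6], 0.72, array([ 0.4323, -0.3368,  0.0225])), ([228.8, 121.6], 0.72, array([ 0.4439, -0.4137,  0.0225]))]
gauge_yellow [([279.6, 165.9], 0.85, array([ 0.4323, -0.3367,  0.    ])), ([228.2, 121.7], 0.64, array([ 0.4484, -0.415 ,  0.    ]))]
```

View pics/w1.png

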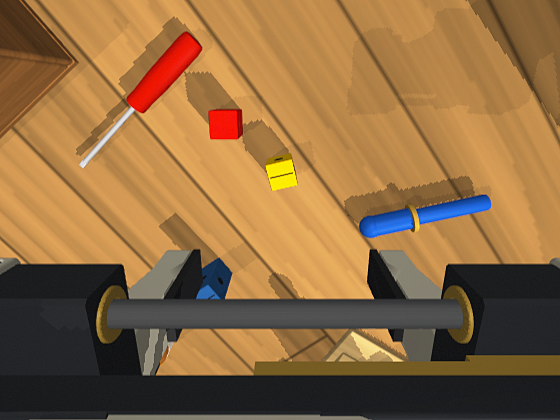

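```bash
cat >> h.py <<'E'
from scipy.optimize import minimize
def fitbox(f,m,x0,yaws):
    def hull(v):
        c,s=np.cos(v[2]),np.sin(v[2])
        P=[proj(f,[v[0]+c*a-s*b,v[1]+s*a+c*b,z]) for a in(-.015,.015) for b in(-.015,.015) for z in(0,.045)]
        h=cv2.convexHull(np.float32(P));r=np.zeros(m.shape,np.uint8)
        cv2.fillConvexPoly(r,np.int32(np.round(h*16)),1,shift=4,lineType=cv2.LINE_8);return r>0
    def cost(v): r=hull(v);return 1-(r&m).sum()/(r|m).sum()
    return min((minimize(cost,[*x0,y],method='Nelder-Mead',options=dict(initial_simplex=np.array([[*x0,y],[x0[0]+.004,x0[1],y],[x0[0],x0[1]+.004,y],[*x0,y+.2]]))) for y in yaws),key=lambda r:r.fun)
E
python3 - <<'E'
from h import *
f=grab_frame('wrist')
h=cv2.cvtColor(f['pixels'],cv2.COLOR_RGB2HSV);m=cv2.inRange(h,(23,150,40),(35,255,255))
k,l,s,ce=cv2.connectedComponentsWithStats(m);i=np.argmin(np.hypot(*(ce-[281,172]).T))
c=cv2.findContours((l==i).astype(np.uint8),0,1)[0][0];r=np.zeros(m.shape,np.uint8);cv2.fillConvexPoly(r,cv2.convexHull(c),1)
b=fitbox(f,r>0,(.432,-.337),np.radians([0,20,40,60]));print(b.fun,b.x,np.degrees(b.x[2]),s[i])
E
```

```text
0.052631578947368474 [ 0.43125625 -0.33397463 -0.41302979] -23.664863926341763 [266 153  32  37 843]
```

```bash
python3 -m inch '0.65 0.1 -0.4 -6 0 0 10;0.65 0.1 -0.4 -12 0 0 13.5;0.65 0.1 -0.4 -18 0 0 13.5;0.65 0.1 -0.4 -21.5 0 0 13.5;0.65 0.1 -0.4 -23.6 0 0 13.5;0.65 0.1 -0.4 -23.6 0 0 13.5;0.65 0.1 -0.4 -23.6 0 0 13.5;0.2 0.1 -0.4 -23.6 0 0 13.5;0 0.1 -0.4 -23.6 0 0 13.5;0 0.1 -0.4 -23.6 0 0 13.5;0 0.1 -0.4 -23.6 0 0 13.5;0 0.1 -0.4 -23.6 0 0 13.5' 20
```

```text
t: 6.28
eef_pos: [0.4325, -0.333, 0.0111]
ee_rot: [-3.142, 0.001, 2.73]
force: [-1.0, 1.4, 6.0]
width: 0.0298
```

```bash
cat >> h.py <<'E'
def axes(yaw=np.radians(18.3),t=.26):
    ex=np.array([np.cos(yaw),np.sin(yaw),0]);Z=np.array([0,0,1.])
    zs=np.cos(t)*Z-np.sin(t)*ex;xs=np.cos(t)*ex+np.sin(t)*Z
    return xs,np.cross(zs,xs),zs
def goto(p,yaw=np.radians(18.3)):
    xs,ys,zs=axes(yaw);s=telemetry.get_state()
    R0=Rn.from_euler('xyz',s['ee_rot']);R1=Rn.from_matrix(np.stack([-xs,ys,-zs],1))
    print('shift cm',np.round((np.asarray(p)-s['eef_pos'])*100,2),'rotvec deg',np.round(np.degrees((R1*R0.inv()).as_rotvec()),2))
E
python3 - <<'E'
from h import *
xs,ys,zs=axes()
fs=grab_frame('side');ft=grab_frame('top')
print('rail',onz(ft,[230.9,231.1],.13),onz(fs,[275.3,189.4],.13))
print('ring',tri([(fs,[287.3,209.4]),(ft,[267.1,218.9])]),'top',tri([(fs,[283,194.3]),(ft,[268.5,220.3])]))
goto([.472,.089,.27])
E
```

```text
rail [0.50066595 0.10124223 0.13      ] [0.50858299 0.11352204 0.13      ]
ring (array([0.5313094 , 0.0104588 , 0.12960433]), [array([-0.1,  0. ]), array([ 0. , -0.2])]) top (array([0.52041441, 0.00541839, 0.18544147]), [array([ 0.1, -0. ]), array([-0. ,  0.1])])
shift cm [ 3.95 42.2  25.89] rotvec deg [ -0.7  -15.16  41.64]
```

```bash
python3 -m inch '0 0 0 6 0 0 0;0 0 0 12 0 0 0;0 0 3 18 0 0 4;0 0 7 23 0 -2 8;0 0 12 28 0 -4 13;0 0 18 29 0 -6 19;0 1 24 29 0 -9 25;0 2 30 29 0 -12 31;0 3 36 28.5 -0.3 -14 37;0 4 42.2 27 -0.7 -15.16 41.64;0 4 42.2 27 -0.7 -15.16 41.64;0 4 42.2 26 -0.7 -15.16 41.64'
python3 - <<'E'
from h import *
f=grab_frame('wrist');save(f,'w2.png')
for n in ['rail_top','shoulder','finial_grip','socket','gauge_centre']: print(n,[(np.round(d['location'],1).tolist(),round(d['p'],2)) for d in pinpoint('wrist',n)])
S=np.array([.5315,.010,.13]);xs,ys,zs=axes()
print('pred rail',proj(f,S+.1*ys),'grip',proj(f,S+.034*zs),'sock',proj(f,S))
s=telemetry.get_state();print(s['q'],np.round(s['force'],1))
E
```

```text
t: 7.88
eef_pos: [0.4724, 0.0896, 0.2708]
ee_rot: [3.142, 0.26, -2.821]
force: [0.9, -0.3, -2.2]
width: 0.0298
rail_top [([288.9, 199.2], 0.83)]
shoulder [([287.2, 86.3], 0.74), ([289.0, 88.0], 0.52)]
finial_grip [([288.4, 84.2], 0.92)]
socket []
gauge_centre [([285.6, 273.7], 0.87)]
pred rail [290.35710165 197.30361249] grip [292.00661042  83.11546771] sock [291.12273334  84.64159232]
[ 0.668887   -0.17287715 -0.55818866  0.10970513 -0.94322269 -0.40537437] [-0.3 -0.6 -0.9]
```

View pics/w2.png

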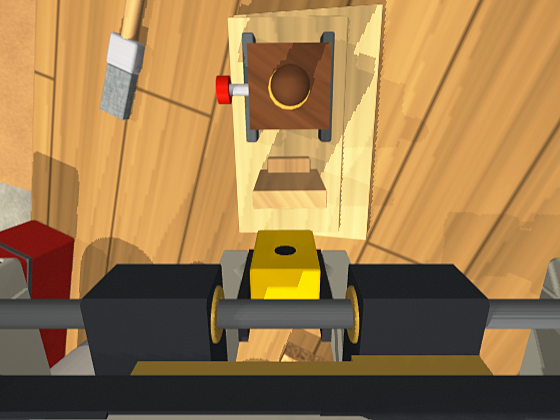

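Run:
```python
from h import *
f=grab_frame('wrist')
S=np.array([.5315,.010,.13]);xs,ys,zs=axes()
k=5;x0,y0=220,10;im=cv2.resize(f['pixels'][y0:y0+210,x0:x0+125,::-1],None,fx=k,fy=k,interpolation=cv2.INTER_CUBIC)
im=np.ascontiguousarray(im)
for c,hx,hy,col in((S,.035,.035,(0,255,0)),(S+.1*ys,.035,.009,(255,0,0))):
    P=[proj(f,c+a*hx*xs+b*hy*ys) for a,b in((1,1),(1,-1),(-1,-1),(-1,1))];print(np.round(P,1))
    cv2.polylines(im,[np.int32((np.array(P)-[x0,y0]+.5)*k)],True,col,1)
P=[proj(f,S+.018*(np.cos(t)*xs+np.sin(t)*ys)+.006*zs) for t in np.linspace(0,6.28,40)]
cv2.polylines(im,[np.int32((np.array(P)-[x0,y0]+.5)*k)],True,(255,0,255),1)
a=im[:600];b=im[-450:]
out=np.zeros((600,800,3),np.uint8);A=cv2.resize(im,None,fx=.57,fy=.57,interpolation=cv2.INTER_AREA);out[:A.shape[0],:A.shape[1]]=A
B=cv2.resize(im[820:1050],None,fx=.7,fy=.7);out[:B.shape[0],A.shape[1]+2:A.shape[1]+2+B.shape[1]]=B
cv2.imwrite('pics/ov.png',out)
```

```text
[[251.1 128.8]
 [248.2  41.8]
 [333.4  41.6]
 [330.  128.6]]
[[253.6 208. ]
 [253.  189.8]
 [327.6 189.6]
 [326.9 207.9]]
```

View pics/ov.png

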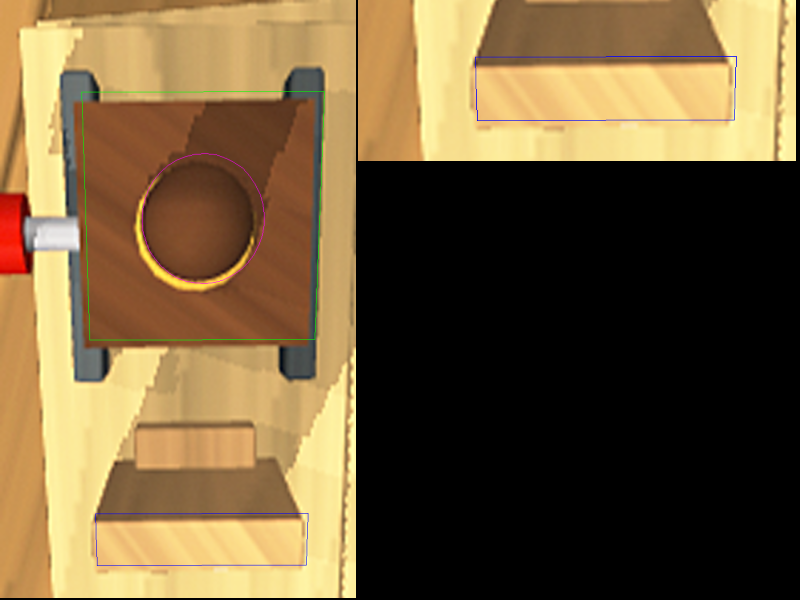

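Run:
```python
from h import *
S=np.array([.5315,.010,.13]);xs,ys,zs=axes()
Rl=S+.1*ys+.001*xs+.0011*ys;S2=S+.0014*xs+.0021*ys
print('rail',Rl,'sock',S2,telemetry.get_state()['eef_pos'])
for d in (.03,.008,0,-.001): goto(Rl+.0014*ys+zs*(.0111+d))
```

```text
rail [0.50067288 0.10629035 0.13025708] sock [0.53212514 0.01241861 0.13035991] [0.47273942 0.08810893 0.2713942 ]
shift cm [  1.75   1.62 -10.14] rotvec deg [-0.02  0.03  0.11]
shift cm [  2.28   1.8  -12.27] rotvec deg [-0.02  0.03  0.11]
shift cm [  2.48   1.86 -13.04] rotvec deg [-0.02  0.03  0.11]
shift cm [  2.5    1.87 -13.14] rotvec deg [-0.02  0.03  0.11]
```

```bash
python3 -m inch '0 0.9 0.8 -5 0 0 0.1;0 1.75 1.62 -10.14 0 0 0.1;0 2.28 1.8 -12.27 0 0 0.1;0 2.28 1.8 -12.27 0 0 0.1;0 2.28 1.8 -12.27 0 0 0.1;0 2.28 1.8 -12.27 0 0 0.1'
python3 - <<'E'
from h import *
S=np.array([.5315,.010,.13]);xs,ys,zs=axes();Rl=S+.1*ys+.001*xs+.0011*ys
for d in (.004,0,-.001): goto(Rl+.0014*ys+zs*(.0111+d))
f=grab_frame('wrist');save(f,'w3.png');print(telemetry.get_state()['force'])
E
```

```text
t: 8.98
eef_pos: [0.4962, 0.1064, 0.1503]
ee_rot: [3.141, 0.263, -2.823]
force: [-0.1, -0.1, -1.1]
width: 0.0301
shift cm [ 0.03 -0.   -0.55] rotvec deg [-0.1   0.16  0.02]
shift cm [ 0.13  0.03 -0.93] rotvec deg [-0.1   0.16  0.02]
shift cm [ 0.16  0.04 -1.03] rotvec deg [-0.1   0.16  0.02]
[ 2.07993992 -0.41284275 -1.54935645]
```

View pics/w3.png

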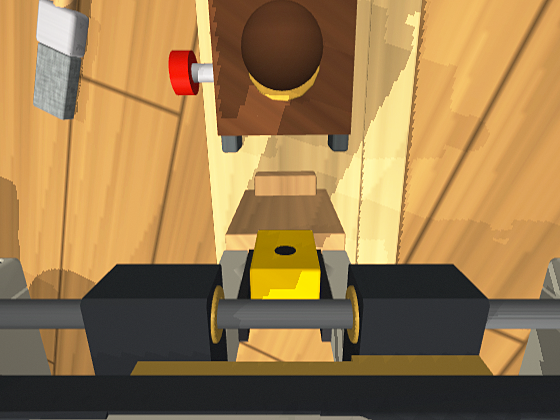

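Run:
```python
from h import *
S=np.array([.5315,.010,.13]);xs,ys,zs=axes();Rl=S+.1*ys+.001*xs+.0011*ys
f=grab_frame('wrist');s=telemetry.get_state();R=Rn.from_euler('xyz',s['ee_rot']).as_matrix();T=s['eef_pos']
print('rail near edge',proj(f,Rl-.009*ys+.035*xs),proj(f,Rl-.009*ys-.035*xs))
for oy in(-.0014,0,): 
  print('foot',[proj(f,T+R@[a,oy-.015,.0111]) for a in(-.015,.015)],'top',proj(f,T+R@[0,oy-.015,.0111-.045]))
g=f['pixels'].astype(int);print(g[222:240,285].tolist());print(g[222:246,240].sum(1))
```

```text
rail near edge [224.66695735 231.22308886] [345.97131397 231.25802781]
foot [array([256.48216896, 227.70104803]), array([311.42223818, 227.68455096])] top [283.84511798 267.67586892]
foot [array([256.54876259, 230.08142678]), array([311.35882553, 230.06484258])] top [283.84752071 270.65712616]
[[141, 105, 67], [142, 106, 67], [142, 106, 67], [143, 109, 68], [141, 106, 67], [142, 107, 68], [144, 110, 72], [130, 99, 58], [153, 120, 0], [172, 134, 0], [169, 132, 0], [168, 132, 0], [170, 132, 0], [170, 132, 0], [170, 133, 0], [170, 132, 0], [171, 132, 0], [170, 133, 0]]
[284 288 290 295 291 291 299 295 294 293 281 287 422 567 595 586 579 574
 568 556 553 560 564 565]
```

```bash
python3 -m inch '0 0.06 0 -0.5 0 0.1 0;0 0.1 0.03 -0.8 0 0.16 0;0 0.13 0.03 -0.95 0 0.16 0;0 0.14 0.03 -1 0 0.16 0;0 0.14 0.03 -1 0 0.16 0;0 0.14 0.03 -1 0 0.16 0'
python3 -c "
from h import *
S=np.array([.5315,.010,.13]);xs,ys,zs=axes();Rl=S+.1*ys+.001*xs+.0011*ys
goto(Rl+.0014*ys+zs*.0111)"
```

```text
t: 9.82
eef_pos: [0.4971, 0.1066, 0.1403]
ee_rot: [3.14, 0.26, -2.823]
force: [-6.8, -0.9, 6.8]
width: 0.0299
shift cm [0.04 0.02 0.07] rotvec deg [-0.09 -0.03  0.02]
```

```bash
python3 -m inch '0 0.03 0 0.05 0 0 0;0 0.03 0 0.05 0 0 0;0.4 0.03 0 0.05 0 0 0;0.5 0.03 0 0.05 0 0 0;0.6 0.03 0 0.05 0 0 0;0.7 0.03 0 0.05 0 0 0' 5
python3 - <<'E'
from h import *
f=grab_frame('wrist');save(f,'w4.png')
S=np.array([.5315,.010,.13]);xs,ys,zs=axes()
S2=S+.0014*xs+.0021*ys-.00036*zs
goto(telemetry.get_state()['eef_pos']+.12*zs)
E
```

```text
t: 10.58
eef_pos: [0.4975, 0.1066, 0.1408]
ee_rot: [3.14, 0.26, -2.823]
force: [-0.6, 0.6, -0.1]
width: 0.057
shift cm [-2.93 -0.97 11.6 ] rotvec deg [-0.08 -0.04  0.01]
```

View pics/w4.png

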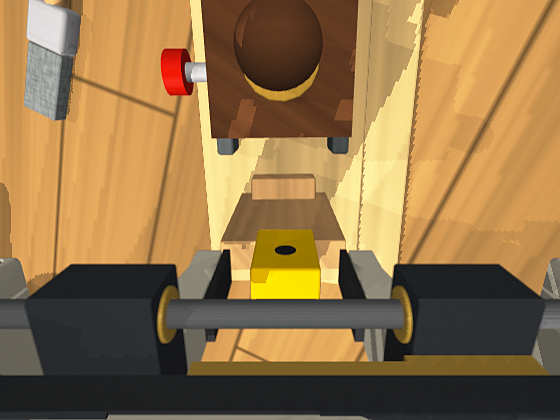

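```bash
python3 -m inch '0.8 -1 -0.33 4 0 0 0;0.8 -2 -0.67 8 0 0 0;0.8 -2.93 -0.97 11.6 0 0 0;0.8 -1.1 -6.5 11.6 0 0 0;0.8 0.2 -10.46 11.6 0 0 0;0.8 0.2 -10.46 11.6 0 0 0;0.8 0.2 -10.46 11.6 0 0 0'
python3 - <<'E'
from h import *
xs,ys,zs=axes();S=np.array([.5315,.010,.13])
F={}
for c in ['wrist','side','top']: F[c]=grab_frame(c)
for c in F:
  for n in ['gauge_centre','rail_top','finial_grip','shoulder']: print(c,n,[(np.round(d['location'],1).tolist(),round(d['p'],2)) for d in pinpoint(c,n)][:4])
for k in ['side','top']: print(k,'pred gc',proj(F[k],S+.1025*ys+.0225*zs))
f=F['wrist'];S2=S+.0014*xs+.0021*ys-.00036*zs
print('tcp',telemetry.get_state()['eef_pos'],'S2',S2)
x0,y0=200,40
im=np.ascontiguousarray(cv2.resize(f['pixels'][y0:y0+240,x0:x0+180,::-1],None,fx=2.5*1,fy=2.5,interpolation=cv2.INTER_CUBIC))
def pl(P,col,cl=True): cv2.polylines(im,[np.int32((np.array(P)-[x0,y0]+.5)*2.5)],cl,col,1)
pl([proj(f,S2+a*.035*xs+b*.035*ys) for a,b in((1,1),(1,-1),(-1,-1),(-1,1))],(0,255,0))
for r,z in((.018,.006),(.013,.034)): pl([proj(f,S2+r*(np.cos(t)*xs+np.sin(t)*ys)+z*zs) for t in np.linspace(0,6.28,40)],(255,0,255))
sd=F['side']['pixels'][165:225,245:315,::-1];sd=cv2.resize(sd,None,fx=4.5,fy=4.5,interpolation=cv2.INTER_CUBIC)
o=np.zeros((600,800,3),np.uint8);o[:600,:450]=im[:600];o[:sd.shape[0],460:460+sd.shape[1]]=sd;tp=cv2.resize(F['top']['pixels'][195:255,210:280,::-1],None,fx=4.5,fy=4.5,interpolation=cv2.INTER_CUBIC);o[300:570,460:775]=tp
cv2.imwrite('pics/w5.png',o)
E
```

```text
t: 11.5
eef_pos: [0.4993, 0.0018, 0.2566]
ee_rot: [3.14, 0.26, -2.824]
force: [0.1, 0.6, 0.5]
width: 0.0698
wrist gauge_centre []
wrist rail_top []
wrist finial_grip [([553.7, 12.6], 0.67)]
wrist shoulder [([282.7, 198.4], 0.6)]
side gauge_centre []
side rail_top [([273.5, 190.8], 0.82)]
side finial_grip [([233.9, 298.5], 0.79), ([284.2, 201.1], 0.69), ([190.9, 190.5], 0.53)]
side shoulder [([291.3, 209.4], 0.81), ([223.4, 297.2], 0.73), ([373.3, 304.1], 0.69), ([197.4, 194.0], 0.54)]
top gauge_centre [([228.8, 232.2], 0.76), ([431.7, 253.3], 0.51)]
top rail_top [([231.4, 227.8], 0.87), ([115.8, 199.5], 0.49)]
top finial_grip [([348.9, 283.3], 0.67), ([114.2, 200.3], 0.41)]
top shoulder [([343.0, 295.0], 0.97)]
side pred gc [270.30079476 185.14626177]
top pred gc [228.19329582 233.02671151]
tcp [0.49948393 0.0020105  0.25678921] S2 [0.53221301 0.01244767 0.13001201]
```

View pics/w5.png

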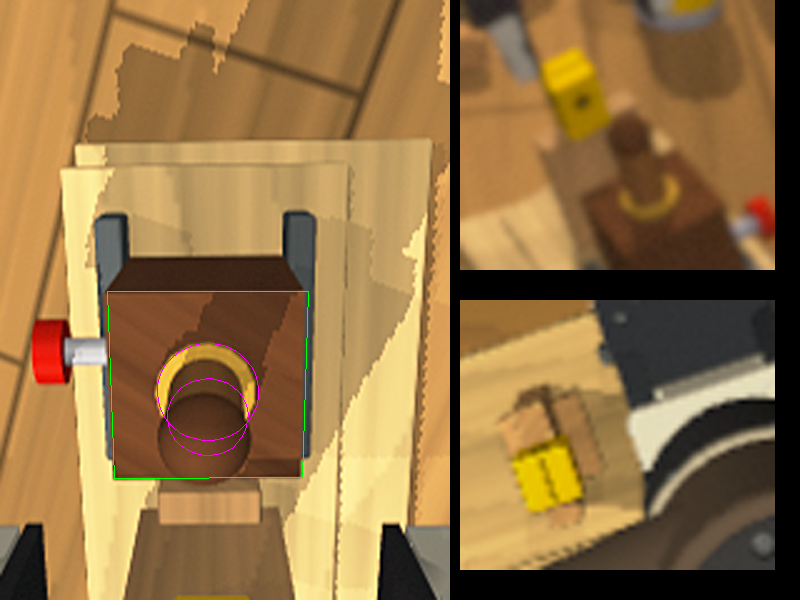

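Run:
```python
from h import *
xs,ys,zs=axes();S=np.array([.5315,.010,.13]);S2=S+.0014*xs+.0021*ys-.00036*zs
for d in(.1,.07,.04,.015): goto(S2+d*zs)
```

```text
shift cm [ 0.83  0.24 -3.01] rotvec deg [-0.09 -0.03  0.01]
shift cm [ 1.56  0.48 -5.91] rotvec deg [-0.09 -0.03  0.01]
shift cm [ 2.3   0.72 -8.81] rotvec deg [-0.09 -0.03  0.01]
shift cm [  2.91   0.92 -11.23] rotvec deg [-0.09 -0.03  0.01]
```

```bash
python3 -m inch '0.8 0.83 0.24 -3 -0.1 0 0;0.8 1.56 0.48 -5.9 -0.1 0 0;0.8 2.3 0.72 -8.8 -0.1 0 0;0.8 2.91 0.92 -11.2 -0.1 0 0;0.8 2.91 0.92 -11.2 -0.1 0 0;0.8 2.91 0.92 -11.2 -0.1 0 0'
python3 - <<'E'
from h import *
xs,ys,zs=axes();S=np.array([.5315,.010,.13]);S2=S+.0014*xs+.0021*ys-.00036*zs
goto(S2+.015*zs);print(telemetry.get_state()['force'])
E
```

```text
t: 13.0
eef_pos: [0.5289, 0.0112, 0.1456]
ee_rot: [-3.141, 0.26, -2.822]
force: [0.2, 0.2, 0.2]
width: 0.0698
shift cm [-0.04  0.   -0.11] rotvec deg [0.02 0.01 0.  ]
[0.1597947  0.21877645 0.2248167 ]
```

```bash
python3 -m inch '0.5 -0.04 0 -0.1 0 0 0;0.2 -0.04 0 -0.1 0 0 0;0 -0.04 0 -0.1 0 0 0;0 -0.04 0 -0.1 0 0 0;0 -0.04 0 -0.1 0 0 0;0 -0.04 0 -0.1 0 0 0' 15
python3 - <<'E'
from h import *
xs,ys,zs=axes();S=np.array([.5315,.010,.13]);S2=S+.0014*xs+.0021*ys-.00036*zs
s=telemetry.get_state();F=s['force'];print('F xs ys zs',[round(float(F@a),2) for a in(xs,ys,zs)],'tcp rel S2',[round(float((s['eef_pos']-S2)@a)*1000,2) for a in(xs,ys,zs)],s['width'],s['moment'])
E
```

```text
t: 13.75
eef_pos: [0.5287, 0.0113, 0.1448]
ee_rot: [-3.141, 0.26, -2.822]
force: [0.1, -0.1, 1.1]
width: 0.0264
F xs ys zs [0.35, -0.14, 1.07] tcp rel S2 [0.23, 0.01, 15.19] 0.02644026269874746 [-0.16063673  0.64613767 -0.05831902]
```

```bash
cat > chk.py <<'E'
from h import *
xs,ys,zs=axes();S=np.array([.5315,.010,.13]);S2=S+.0014*xs+.0021*ys-.00036*zs
s=telemetry.get_state();F=s['force'];print('F xs ys zs',[round(float(F@a),2) for a in(xs,ys,zs)],'tcp rel S2',[round(float((s['eef_pos']-S2)@a)*1000,2) for a in(xs,ys,zs)],s['width'],s['moment'])
goto(S2+.0602*zs)
E
python3 -m inch '0 -0.12 -0.04 0.48 0 0 0;0 -0.24 -0.08 0.97 0 0 0;0 -0.37 -0.12 1.45 0 0 0;0 -0.49 -0.16 1.93 0 0 0;0 -0.49 -0.16 1.93 0 0 0'; python3 chk.py
```

```text
t: 14.38
eef_pos: [0.524, 0.0098, 0.1646]
ee_rot: [-3.141, 0.261, -2.822]
force: [0.5, 0.5, -1.6]
width: 0.0267
F xs ys zs [0.2, 0.33, -1.67] tcp rel S2 [0.51, 0.03, 35.69] 0.026745599120637165 [-0.2984717   0.94449741  0.03370474]
shift cm [-0.64 -0.22  2.36] rotvec deg [-0.01  0.08 -0.  ]
```

```bash
python3 -m inch '0 -0.13 -0.05 0.5 0 0 0;0 -0.27 -0.09 1 0 0 0;0 -0.4 -0.14 1.5 0 0 0;0 -0.53 -0.18 2 0 0 0;0 -0.64 -0.21 2.35 0 0 0;0 -0.64 -0.21 2.35 0 0 0;0 -0.64 -0.21 2.35 0 0 0;0 -0.64 -0.21 2.35 0 0 0'; python3 chk.py
python3 - <<'E'
from h import *
xs,ys,zs=axes();S=np.array([.5315,.010,.13]);S2=S+.0014*xs+.0021*ys-.00036*zs
F={c:grab_frame(c) for c in('wrist','side')}
o=np.zeros((600,800,3),np.uint8)
def put(c,x0,y0,w,h,k,X,Y):
    im=np.ascontiguousarray(cv2.resize(F[c]['pixels'][y0:y0+h,x0:x0+w,::-1],None,fx=k,fy=k,interpolation=cv2.INTER_CUBIC))
    for z in(.045,.051): cv2.polylines(im,[np.int32((np.array([proj(F[c],S2+.018*(np.cos(t)*xs+np.sin(t)*ys)+z*zs) for t in np.linspace(0,6.28,40)])-[x0,y0]+.5)*k)],True,(255,0,255),1)
    o[Y:Y+im.shape[0],X:X+im.shape[1]]=im
put('wrist',200,140,180,240,2.5,0,0);put('side',250,155,56,80,6,455,0)
cv2.imwrite('pics/w6.png',o)
E
```

```text
t: 15.38
eef_pos: [0.5175, 0.0076, 0.1879]
ee_rot: [-3.141, 0.261, -2.822]
force: [-0.2, 0.7, -1.5]
width: 0.027
F xs ys zs [-0.39, 0.7, -1.48] tcp rel S2 [-0.08, 0.03, 59.96] 0.027006596594026825 [-0.27158308  0.93579064 -0.0026421 ]
shift cm [ 0.   -0.    0.03] rotvec deg [ 0.    0.06 -0.  ]
```

View pics/w6.png

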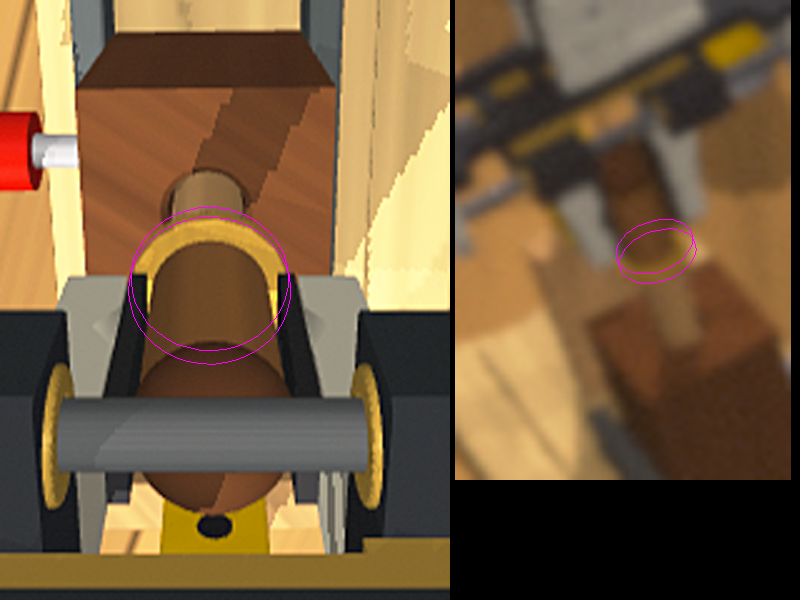

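Run:
```python
from h import *
xs,ys,zs=axes();S=np.array([.5315,.010,.13]);S2=S+.0014*xs+.0021*ys-.00036*zs
F={c:grab_frame(c) for c in('wrist','side')}
circ=lambda f,z,r=.018,dx=0,dy=0:np.array([proj(f,S2+dx*xs+dy*ys+r*(np.cos(t)*xs+np.sin(t)*ys)+z*zs) for t in np.linspace(0,6.28,80)])
f=F['side'];print('side seated pred ring centre',proj(f,S2+.006*zs),'measured 287.3 209.4 ; now pred',proj(f,S2+.051*zs))
old=cv2.imread('pics/side0.png')[:,:,::-1]
for nm,im,(x,y) in(('old',old,(287,209)),('now',f['pixels'],(283,196)),('w',F['wrist']['pixels'],(284,240))):
    h=cv2.cvtColor(np.ascontiguousarray(im),cv2.COLOR_RGB2HSV);m=cv2.inRange(h,(17,150,100),(30,255,255))
    k,l,s,c=cv2.connectedComponentsWithStats(m)
    for i in range(1,k):
        if s[i,4]>5 and np.hypot(*(c[i]-(x,y)))<(15 if nm!='w' else 60): print(nm,s[i],c[i])
f=F['wrist']
for z in(.045,.051,.053,.059): a=circ(f,z);print('wrist',z,a.min(0),a.max(0))
g=f['pixels'].astype(int)
print('col 284 rows',[(r,g[r,284].tolist()) for r in range(216,244,1)])
for st in [telemetry.get_state()]: print(st['width'],st['moment'],st['force'])
```

```text
side seated pred ring centre [286.8523557  207.33110674] measured 287.3 209.4 ; now pred [282.74569051 195.56242483]
old [281 204  13  10  63] [287.41269841 209.6031746 ]
now [277 193  13  10  56] [283.64285714 198.30357143]
w [253 224  62  48 860] [284.72790698 238.3627907 ]
wrist 0.045 [252.00532943 222.45620509] [314.99895224 279.70090479]
wrist 0.051 [251.00718957 226.43270892] [315.93616311 285.15234122]
wrist 0.053 [250.6607133  227.81474941] [316.26150373 287.04243815]
wrist 0.059 [249.57691092 232.14356827] [317.27923936 292.94743643]
col 284 rows [(216, [140, 106, 67]), (217, [140, 107, 66]), (218, [139, 105, 65]), (219, [140, 106, 66]), (220, [139, 106, 66]), (221, [139, 105, 65]), (222, [140, 105, 66]), (223, [139, 104, 67]), (224, [135, 102, 61]), (225, [136, 102, 45]), (226, [145, 111, 42]), (227, [157, 120, 44]), (228, [228, 175, 61]), (229, [236, 187, 67]), (230, [222, 169, 59]), (231, [220, 168, 61]), (232, [222, 169, 64]), (233, [213, 160, 59]), (234, [206, 155, 57]), (235, [197, 149, 55]), (236, [142, 104, 45]), (237, [101, 64, 37]), (238, [107, 71, 38]), (239, [109, 73, 40]), (240, [108, 71, 37]), (241, [108, 72, 38]), (242, [108, 72, 39]), (243, [109, 72, 38])]
0.026616231129137094 [-0.20580487  0.90053342 -0.05025178] [-0.23052536 -0.23351156 -1.08934294]
```

```bash
python3 -m inch '0 0 0 0 -0.19 0.57 0;0 0 0 0 -0.19 0.57 0;0 0 0 0 -0.19 0.57 0'; python3 chk.py; python3 -m inch '0 0 0 0 0.38 -1.14 0;0 0 0 0 0.38 -1.14 0;0 0 0 0 0.38 -1.14 0'; python3 chk.py
```

```text
t: 15.95
eef_pos: [0.5176, 0.0077, 0.1879]
ee_rot: [-3.141, 0.25, -2.822]
force: [0.6, -0.5, -1.7]
width: 0.0269
F xs ys zs [-0.01, -0.66, -1.75] tcp rel S2 [-0.0, 0.06, 59.94] 0.026928050462631553 [-0.22631358  0.89053245  0.01070221]
shift cm [-0.   -0.01  0.03] rotvec deg [ 0.19 -0.51 -0.  ]
t: 16.32
eef_pos: [0.5174, 0.0076, 0.188]
ee_rot: [-3.141, 0.271, -2.822]
force: [-0.1, 0.8, -1.8]
width: 0.0268
F xs ys zs [-0.26, 0.82, -1.78] tcp rel S2 [-0.14, 0.06, 60.05] 0.026752063494354675 [-0.37123227  1.06279253 -0.03199581]
shift cm [ 0.01 -0.    0.02] rotvec deg [-0.19  0.63 -0.  ]
```

```bash
python3 -m inch '0 0 0 0.02 -0.23 0.7 0;0 0 0 0.02 -0.23 0.7 0;0 0 0 0.02 -0.23 0.7 0;0 0 0 0.02 -0.23 0.7 0' 18; python3 chk.py
python3 - <<'E'
from h import *
f=grab_frame('side');g=grab_frame('top')
xs,ys,zs=axes();S=np.array([.5315,.010,.13]);S2=S+.0014*xs+.0021*ys-.00036*zs
o=np.zeros((600,800,3),np.uint8)
im=np.ascontiguousarray(cv2.resize(f['pixels'][160:230,245:315,::-1],None,fx=8,fy=8,interpolation=cv2.INTER_CUBIC))
P=[proj(f,S2+.1*ys+a*.015*xs+b*.015*ys+.045*zs) for a,b in((1,1),(1,-1),(-1,-1),(-1,1))]
cv2.polylines(im,[np.int32((np.array(P)-[245,160]+.5)*8)],True,(255,0,255),1)
o[:560,:560]=im;cv2.imwrite('pics/fin.png',o[:560,:560])
E
```

```text
t: 16.82
eef_pos: [0.5174, 0.0076, 0.1881]
ee_rot: [-3.141, 0.259, -2.822]
force: [0.4, -0.3, -1.0]
width: 0.0269
F xs ys zs [0.07, -0.42, -1.02] tcp rel S2 [-0.13, 0.04, 60.19] 0.026917719049337735 [-0.26676437  0.9036867  -0.02650828]
shift cm [ 0.01 -0.    0.  ] rotvec deg [ 0.04 -0.07 -0.  ]
```

View pics/fin.png

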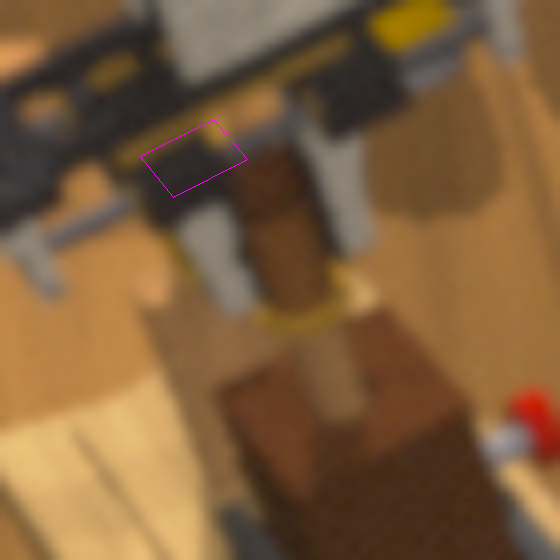

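```bash
python3 -c "
from h import *
print(arm.job_done())"; python3 chk.py
```

```text
the job is handed in; nothing more can be done
None
the job is handed in; nothing more can be done
```

The job is handed in at about 17 s of the allowed 51 s. The yellow gauge is standing on the rail. The finial is held by its neck with its shoulder about 45 mm out of the bore.

- **Gauge:** I gripped it, tilted it to the rail's slope, lowered it until the wrist force showed contact (about 8 N), and released it. Views after release and after drawing the finial show it standing upright and clear of the fingers. The top-camera network put its centre within about 1 px of where it should be. In the last side view the gripper mostly hides it.
- **Finial:** I drew it along the bore axis with sideways wrist force under 1 N at each reading I took. The grasp point moved 45.0 mm out. The brass disc in the side camera shifted about 43 mm by my estimate, within the 7 mm tolerance.
- **Alignment:** the wrist camera put the disc about 1 mm off the axis line I had estimated.
- **Force on the bore:** I could not measure this directly. The wrist moment read about 0.9 N m. When I tilted the tool slightly each way, most of it appeared to be the gripper's own weight. I left the tool at the angle where the finial seemed free in the bore.
- **Other things:** I touched nothing else on the bench knowingly, but I did not measure the other objects' positions again at the end.

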